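# Fit test of a keyed spindle in a pulley

### The job

Take the keyed spindle (the one with a key on its shaft and a lug on its collar) out of the parts tray and push its shaft into the bore of the pulley on the green test fixture, turning it until the key slips into the keyway, then keep pushing against the sprung test pin until the collar sits flush on the pulley. Finish still gripping the spindle and holding it fully home, because the pin pushes it back out if you let go. Leave the plain spindle, the loose cap and the screwdriver where they are.

Things in the scene. Friction and masses are not known exactly. Their poses are not given: they have to be found in the camera images.
- spindle_grip (a point): Keyed spindle, about 0.15 kg, upright in one tray nest: centre of its white grip block, on the axis, 72 mm above the shaft's lower end. z up the axis, +x the side of key and lug, at most 0.8 rad from world x. Block 34 (x) x 22 (y) x 46 mm, from 46 to 92 mm above the lower end; pinch it across the 22 mm. Collar below it 40 mm diameter, 6 mm thick, with a 8 mm wide lug out to 32 mm
- spindle_tip (a point): Centre of the lower end of the keyed spindle's steel shaft, same axes. Shaft 22 mm diameter, 40 mm long up to the collar, 4 mm chamfer at the foot. Steel key on its +x side, 6 mm wide, standing 5 mm out, from 15 to 40 mm above the lower end: the lowest 15 mm are plain and round
- plain_grip (a point): Same point of the other spindle, which is alike but has neither key nor lug; it stands in the other nest and stays there
- tray: Pale parts tray, fixed, 100 x 220 mm, 18 mm high; origin under its centre, long along its y. Round nests 24 mm wide at y = -60 and +60 mm, their floor 4 mm above the bench and their rim 18 mm
- mouth (a point): Centre of the pulley's bore at its top face, 68 mm above the bench, z up. Bore round, 24.5 mm diameter, with one keyway 9 mm wide reaching 18.5 mm from the axis, both open to the full depth. Shaft 15 mm in: key meets the top face if not in line; 40 mm in: fully home, collar on the top face. These axes are the fixture's and do not show the keyway
- fixture: Fixed green block 130 (x) x 110 (y) x 24 mm, origin under its centre, below the bore. On it the white pulley, 74 mm diameter, 44 mm tall, clamped by friction (stays put up to 4 N m). +x points along a small metal index bar beside the pulley; the keyway lies anywhere within 0.45 rad either side of +x, so look or feel for it
- test_pin (a joint): Travel in m of the 12 mm steel pin that stands up inside the bore, its top 30 mm below the mouth. 0 = up; the shaft fully home presses it to 0.010. Its spring pushes up with 3 N at 0 and 8 N at 0.010
- cap_mid (a point): Centre of a loose white stepped cap, 48 mm diameter, 26 mm high; leave alone
- driver_grip (a point): Handle of a loose black screwdriver lying on the bench; leave alone
Things that resemble listed ones, but are neither listed nor needed, are in the scene too. What is shaped like the part that bears spindle_grip but black or turquoise is not meant.

How it is judged (in metres and radians):
On the way, in this order (a step that is already met when the one before it is completed fails the run):
1. the keyed spindle is gripped and lifted out of its nest (height (world z) of spindle_tip above 0.022 m and contact force between the fingers and spindle above 1 N), for 0.1 s.
2. the shaft's end has entered the pulley's bore (z of spindle_tip in the frame of mouth below -0.005 m and horizontal distance between spindle_tip and mouth below 0.005 m), for 0.1 s.
At the end, for the whole second after the job is handed in: Shaft at least 38 of 40 mm in the bore, within 4 mm of its axis and 0.08 rad of upright; test pin pressed 7.5 mm or more; grip block still held (grasp point within 35 mm of its centre, over 2 N), below 20 mm/s; plain spindle, cap, screwdriver moved under 30 mm (z of spindle_tip in the frame of mouth below -0.038 m and horizontal distance between spindle_tip and mouth below 0.004 m and angle between spindle_tip's own z axis and vertical below 0.08 rad and value of joint test_pin above 0.0075 m and contact force between the fingers and spindle above 2 N and distance between the grasp point and spindle_grip below 0.035 m and linear speed of spindle below 0.02 m/s and distance of each of plain_grip, cap_mid, driver_grip from where it was at the start of the episode below 0.03 m); the arm keeps its last pose, push and grip.
It fails at once if the plain spindle is moved from its nest (distance of plain_grip from where it was at the start of the episode above 0.03 m).
It fails at once if the cap or the screwdriver is knocked away (distance of any of cap_mid, driver_grip from where it was at the start of the episode above 0.03 m).
It also fails if it takes over 51 s, if anything falls off the work surface, if the arm or the gripper's body presses on something with over 40 N, if the wrist force passes 120 N, or if a joint passes its speed limit or range.

### The arm

A 6-joint arm with a two-finger parallel gripper is mounted at the origin on the work surface. World frame = base frame: x ahead of the robot, y to its left, z up, the work surface at z = 0. Lengths are in mm, angles in rad, forces in N, time in s.
With the tool pointing down it reaches from about 350 to 975 mm from the base axis. Payload 7.1 kg.
Tool frame: the origin (TCP) lies on the mounting face of the last link; the fingertips stand 182 mm ahead of it and the grasp point (between the pads) lies 163 mm ahead of it (ctrl.finger_overhang is the distance from the TCP to the fingertips, in mm); z points along the fingers, y is the direction in which the jaws open and shut (so a half turn about z gives the same grasp; the last joint's range is limited). The gripper opens to 88 mm and grips with 3 to 60 N. Pads are 20 mm wide; open, the fingers measure 115 mm over their backs; the gripper's body (75 mm by 178 mm) begins 61 mm behind the grasp point.
Start: joints at [-1.292, 0.423, 1.63, -0, 1.089, -0.019], TCP at [183.404, -597.469, 404.675] pointing down, gripper open.
Joint ranges: [-3, 3], [-0.9, 2.11], [0.09, 2.58], [-1.31, 4.45], [0.11, 2.69], [-2.54, 2.54]. Speed limits (rad/s): [2.39, 2.39, 3.01, 3.14, 3.14, 3.14].

### API

Orientations are given as a rotation vector (axis times angle).
In Python, from workcell import ctrl, viewer, recognise gives the robot as it stands.
- The arm moves only by the shell command python3 -m handwheel 'ROWS'. ROWS is JSON, a list of rows, each an object of numbers: "gripper": the closure, from 0 (fully open) to 1 (shut); "tx", "ty", "tz": the shift along the tool's x, y, z in m; "rx", "ry", "rz": the turn, a rotation vector about the tool's x, y, z in degrees. In form: [{"gripper": .., "tx": .., "ty": .., "tz": .., "rx": .., "ry": .., "rz": ..}, ...]. A call has 1 to 8 rows; each row shifts and turns the commanded pose from where the row before left it, along the tool's axes as they then stand; what a row does not reach is not made up. A row lasts 1/8 s, in which the tool goes at most 62.5 mm and 10.7 degrees, less where a joint would pass 70% of its speed; a pose out of reach is approached as far as the arm can. A call with a gripper value outside its range is refused whole. The fingers move at their own pace and stop on an object; the grip force is fixed at half the most. Time passes only in rows, so rows that do not move let the fingers close. It gives the time, the measured TCP pose, the force and the opening at its end, in the units of the state.
- ctrl.get_obs(): the state, without advancing time (a new reading comes with each control period).
- viewer.get_image(name): name is "scene" or "top" or "wrist"; returns a dict with "image" (480x640x3 uint8, red, green, blue), "range_z" (480x640 float32, mm along the optical axis (not along the pixel's ray), 0 where there is no reading), "vfov" (degrees; the focal length in pixels is half the picture's height over the tangent of half this angle, whatever the lens; pixels are square), "cx", "cy" (the principal point, pixels), "extrinsics" (4x4, takes a point from world to camera coordinates); the wrist camera has in their place "T_tool_cam" (4x4, takes a point from camera to tool coordinates, whose origin is the TCP and whose axes are the flange's). Camera axes: x right, y up, looking along -z (the intrinsics and any distortion apply to the point x, -y, -z); pixel columns grow to the right and rows downward; lengths in mm; the calibration is good to about 2 mm. A picture is of the moment at which its call begins: read the wrist's pose just before it.
- ctrl.close_job(): hands the job in, once; it reports no verdict.
Trained networks look in a picture, given as the dict that the camera call returned (one of the last four; its "shot" number tells which), for a name from the list of things; names that differ only in an ending like _2 or _b are one class to them, and where a whole thing is asked for, a point or a joint stands for the part that bears it (a point fixed in the world has none). Each returns a list of dicts, best first, with "p" (0 to 1); they miss things now and then, are a little off and sometimes report something else, mostly with a low value. They report only what shows in the picture. A call takes as long as a camera call. They do not tell look-alikes from the thing itself.
- recognise(picture, name): "xy" ([column, row] as shares, 0 to 1, of the picture: columns of its width, rows of its height, amid what is visible of it).
The state is a dict: "t": time; "qpos": joint angles; "qvel": joint speeds; "joint_torque": joint torques, N m; "ee_pos": TCP position; "orientation": TCP orientation; "ft_force": force on the tool from outside, world axes, zero at the start; "moment": the same for the moment, N m; "width": finger opening in mm.
Only numpy, scipy, OpenCV 4.12 (cv2) and the standard library are available. Lean on these libraries where they do the work, as an engineer would, in place of code of your own. Each camera call takes 0.05 s, during which the arm holds its last target.

## Working session

There is one attempt and no reset: what is moved stays moved. The work goes in short steps, Python scripts to look and compute and a shell command to move; the robot and the scene stay as the last step left them, time stands still between calls to the robot, and variables do not carry over. Pictures are saved under pics/ and viewed, and the job is handed in when it is done.

```bash
ls; mkdir -p pics; cat > h.py <<'E'
import numpy as np, cv2
from workcell import ctrl, viewer, recognise
def K(p):
    f=240/np.tan(np.radians(p["vfov"])/2); return f,p["cx"],p["cy"]
def cam2world(p,obs=None):
    if "extrinsics" in p: return np.linalg.inv(np.array(p["extrinsics"]))
    T=np.eye(4);T[:3,:3]=cv2.Rodrigues(np.array(obs["orientation"],float))[0];T[:3,3]=obs["ee_pos"]
    return T@np.array(p["T_tool_cam"])
def pt(p,u,v,z=None,obs=None,d=None):
    f,cx,cy=K(p);T=cam2world(p,obs)
    r=np.array([(u-cx)/f,-(v-cy)/f,-1.0])
    if z is None:
        if d is None: d=p["range_z"][int(v),int(u)]
        return (T@np.r_[r*d,1])[:3]
    rw=T[:3,:3]@r;o=T[:3,3]
    return o+rw*(z-o[2])/rw[2]
def save(p,name): cv2.imwrite("pics/"+name,p["image"][:,:,::-1])
E
python3 - <<'E'
from h import *
o=ctrl.get_obs();print(o)
for n in ["scene","top","wrist"]:
    p=viewer.get_image(n);save(p,n+"0.png");print(n,[ (k,v) for k,v in p.items() if k not in("image","range_z")])
    for q in ["spindle_grip","tray","fixture","mouth","cap_mid","driver_grip"]:
        try:
            for r in recognise(p,q):
                u,v=r["xy"][0]*640,r["xy"][1]*480
                print(q,round(r["p"],2),int(u),int(v),pt(p,u,v,obs=o).round())
        except Exception as e: print(q,e)
E
```

```text
pics
{'t': 0.0, 'qpos': array([-1.29197699e+00,  4.23840723e-01,  1.63069348e+00,  3.36277194e-05,
        1.08861304e+00, -1.90057170e-02]), 'qvel': array([ 0.00068628, -0.00069328, -0.00040202, -0.0013003 ,  0.00109404,
       -0.00162371]), 'joint_torque': array([ 1.20140285e-03, -5.44613957e+01, -2.73665804e+01,  6.42911531e-02,
        2.28635932e-02, -1.20406462e-04]), 'ee_pos': array([ 183.34803498, -597.20608782,  403.90019412]), 'orientation': array([-3.10530004e+00, -4.65841912e-01,  2.69814180e-04]), 'ft_force': array([ 1.06212017,  0.69128828, -0.21194663]), 'moment': array([-0.00553657, -0.02722673,  0.00130911]), 'width': 88.0565230050631}
scene [('vfov', 53.40737459082062), ('cx', 321.94006818289137), ('cy', 238.63065650188696), ('extrinsics', array([[-3.29618170e-01,  9.43930434e-01,  1.86332472e-02,
         2.55205180e+02],
       [-7.33143531e-01, -2.68347318e-01,  6.24892214e-01,
         3.83056423e+02],
       [ 5.94854961e-01,  1.92314984e-01,  7.80488644e-01,
        -1.26134644e+03],
       [ 0.00000000e+00,  0.00000000e+00,  0.00000000e+00,
         1.000000
[... 941 characters left out ...]
   80.]
tray 0.62 389 316 [ 488. -194.   21.]
fixture 0.73 207 299 [520. 139.  35.]
mouth 0.56 207 297 [523. 136.  42.]
mouth 0.56 357 317 [ 481. -131.   95.]
cap_mid 0.77 331 200 [709. -90.  31.]
driver_grip 0.97 239 193 [724.  86.  26.]
wrist [('vfov', 59.08712353057938), ('cx', 314.1895600564622), ('cy', 233.89039885353048), ('T_tool_cam', array([[-2.55167944e-04,  9.65121200e-01,  2.61803368e-01,
         6.96083891e+01],
       [ 9.99999756e-01,  7.58778180e-05,  6.94936023e-04,
         8.12330167e-02],
       [ 6.50832421e-04,  2.61803481e-01, -9.65120984e-01,
         1.94879302e+01],
       [ 0.00000000e+00,  0.00000000e+00,  0.00000000e+00,
         1.00000000e+00]])), ('shot', 3)]
```

View pics/scene0.png

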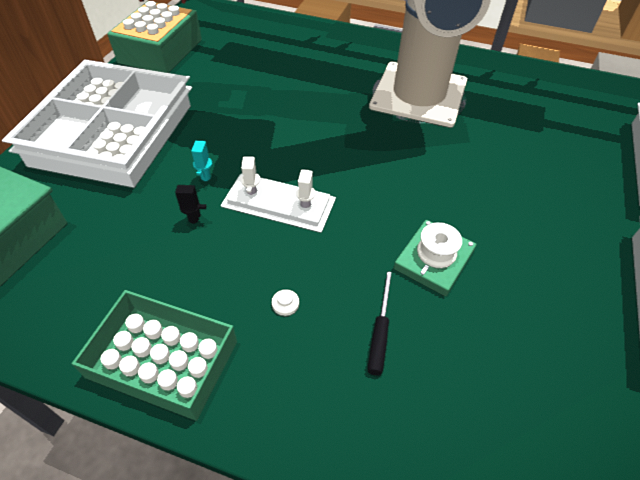

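View pics/top0.png

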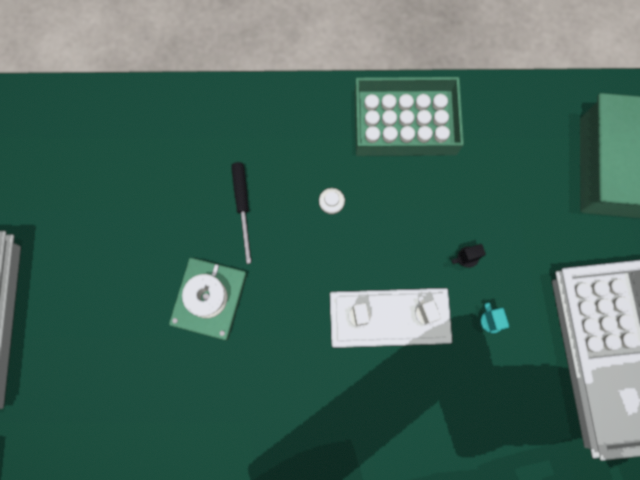

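```bash
python3 - <<'E'
import cv2
a=cv2.imread("pics/scene0.png")[120:280,150:360];cv2.imwrite("pics/sc_crop.png",cv2.resize(a,None,fx=3.6,fy=3.6,interpolation=cv2.INTER_CUBIC))
a=cv2.imread("pics/top0.png")
cv2.imwrite("pics/top_crop.png",cv2.resize(a[220:380,320:540],None,fx=3.6,fy=3.6,interpolation=cv2.INTER_CUBIC))
cv2.imwrite("pics/top_crop2.png",cv2.resize(a[220:370,120:300],None,fx=4,fy=4,interpolation=cv2.INTER_CUBIC))
E
```

```text
(no output)
```

View pics/sc_crop.png

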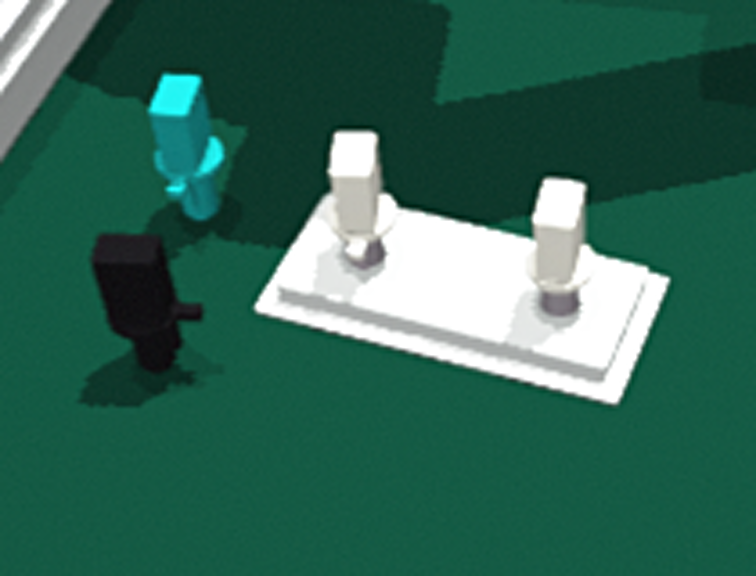

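View pics/top_crop.png

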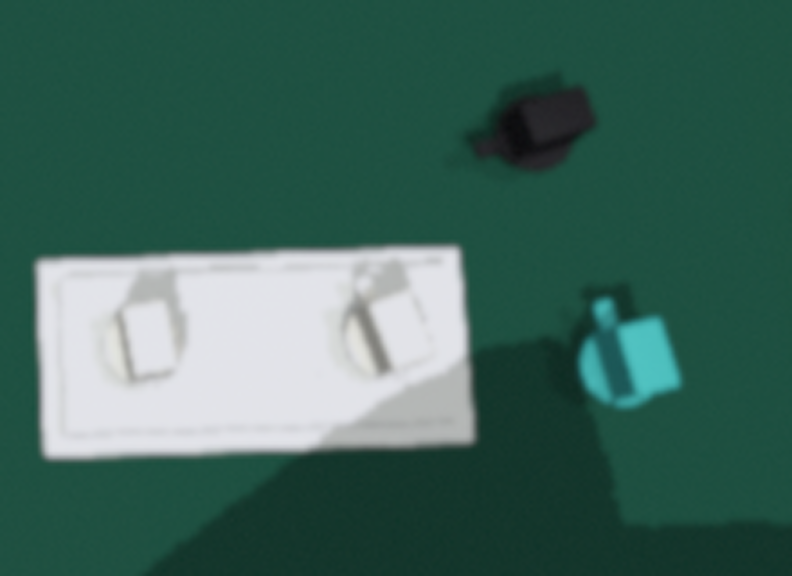

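View pics/top_crop2.png

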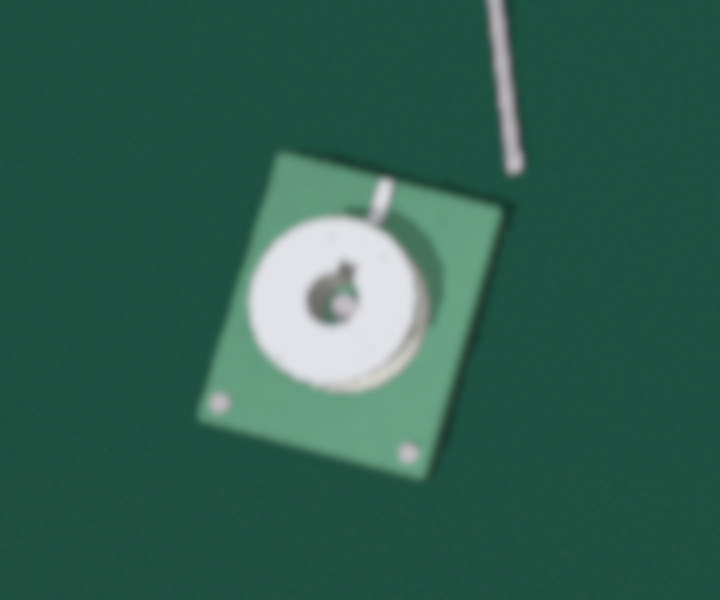

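The candidates in the scene view are white (250,177), white (306,187), black (188,205) and turquoise (200,156). Only white (250,177), which is (427,311) in the top view, is white and has both lug and key, so that is the keyed one. White (306,187) is the plain spindle. Black and turquoise are ruled out by colour.

```bash
cat >> h.py <<'E'
def cloud(p,obs=None):
    f,cx,cy=K(p);T=cam2world(p,obs);d=p["range_z"];v,u=np.mgrid[0:480,0:640]
    P=np.stack([(u-cx)/f*d,-(v-cy)/f*d,-d,np.ones_like(d)],-1)@T.T
    P=P[...,:3];P[d<=0]=np.nan;return P
def rect(P,c,r,z0,z1):
    m=(np.hypot(P[...,0]-c[0],P[...,1]-c[1])<r)&(P[...,2]>z0)&(P[...,2]<z1)
    Q=P[m];return Q,cv2.minAreaRect(Q[:,:2].astype(np.float32)) if len(Q)>3 else None
E
python3 - <<'E'
from h import *
for n in ["scene","top"]:
    p=viewer.get_image(n);P=cloud(p)
    for nm,c,r,z0,z1 in [("keyed",(490,-251),35,88,104),("plain",(490,-131),35,88,104),("pulley",(523,138),55,62,75),("tray",(488,-190),140,12,22),("fix",(523,138),100,19,29)]:
        Q,R=rect(P,c,r,z0,z1)
        print(n,nm,len(Q),R,np.median(Q,axis=0) if len(Q) else None)
E
```

```text
scene keyed 163 ((492.3061828613281, -257.2050476074219), (36.15949249267578, 22.192323684692383), 18.162248611450195) [ 495.69908944 -255.60826457   95.12606081]
scene plain 169 ((489.3370361328125, -137.18646240234375), (35.72888946533203, 21.539901733398438), 9.420747756958008) [ 491.69131424 -136.55237553   95.48108406]
scene pulley 950 ((526.9013061523438, 140.6959228515625), (73.0503158569336, 72.48950958251953), 20.06887435913086) [529.78192396 141.63037235  67.90649353]
scene tray 2354 ((490.3593444824219, -198.04132080078125), (84.19818115234375, 201.57080078125), 1.783834457397461) [ 500.48589722 -194.51214825   17.92527629]
scene fix 1802 ((526.6240234375, 140.52178955078125), (110.62632751464844, 132.93663024902344), 74.93143463134766) [558.88246592 143.5814672   24.00101899]
top keyed 271 ((491.9460754394531, -256.87982177734375), (33.666900634765625, 22.766294479370117), 18.928747177124023) [ 491.23998915 -256.45260076   96.03850718]
top plain 259 ((488.73931884765625, -137.15594482421875), (34.193634033203125, 22.01116180419922), 10.267937660217285) [ 488.27000707 -137.03968972   96.21032   ]
top pulley 1179 ((525.8450927734375, 141.16424560546875), (72.00701141357422, 73.11815643310547), 45.05571746826172) [525.12182808 141.27836599  68.07699341]
top tray 3725 ((490.54193115234375, -197.61268615722656), (80.53235626220703, 200.78640747070312), 1.7821208238601685) [ 486.50834975 -195.83801245   18.22685463]
top fix 2659 ((526.199951171875, 141.13040161132812), (110.66675567626953, 130.40939331054688), 75.34135437011719) [513.64647419 134.95728371  24.24604245]
```

```bash
python3 -m handwheel '[{"gripper":0,"tx":0.0494,"ty":-0.0293},{"gripper":0,"tx":0.0494,"ty":-0.0293},{"gripper":0,"tx":0.0494,"ty":-0.0293},{"gripper":0,"tx":0.0494,"ty":-0.0293},{"gripper":0,"tx":0.0494,"ty":-0.0293},{"gripper":0,"tx":0.0494,"ty":-0.0293},{"gripper":0,"tx":0.0494,"ty":-0.0293},{"gripper":0,"tx":0.0494,"ty":-0.0293}]'
python3 -m handwheel '[{"gripper":0,"rz":-1.5},{"gripper":0,"tz":0.0}]'
cat > st.py <<'E'
from h import *
o=ctrl.get_obs();R=cv2.Rodrigues(np.array(o["orientation"],float))[0]
print("t",o["t"],"pos",o["ee_pos"].round(1),"yaw",np.degrees(np.arctan2(R[1,0],R[0,0])).round(2),"z",R[:,2].round(4),"F",o["ft_force"].round(1),"M",o["moment"].round(2),"w",o["width"].round(1))
def to(x,y,z):
    print("tool delta mm",(R.T@(np.array([x,y,z])-o["ee_pos"])).round(1))
E
python3 - <<'E'
from st import *
to(492.2,-257.2,240)
E
```

```text
$[0]: bad value
$[0]: bad value
Traceback (most recent call last):
  File "st.py", line 3, in <module>
    print("t",o["t"],"pos",o["ee_pos"].round(1),"yaw",np.degrees(np.arctan2(R[1,0],R[0,0])).round(2),"z",R[:,2].round(4),"F",o["ft_force"].round(1),"M",o["moment"].round(2),"w",o["width"].round(1))
                                                                                                                                                                                 ^^^^^^^^^^^^^^^^
AttributeError: 'float' object has no attribute 'round'
```

```bash
sed -i 's/o\["width"\].round(1)/round(o["width"],1)/' st.py; python3 -m handwheel '[{"gripper":0,"tx":0.0494,"ty":-0.0293,"tz":0,"rx":0,"ry":0,"rz":0}]'; python3 -m handwheel --help
python3 -c "
from st import *
to(492.2,-257.2,240)"
```

```text
t: 1.27
ee_pos: [221.0, -556.4, 404.7]
orientation: [3.106, 0.46, -0.0]
ft_force: [-0.1, 1.3, -0.5]
width: 88.2
t 1.275 pos [ 221.  -556.4  404.7] yaw 16.83 z [ 2.0e-04 -1.7e-03 -1.0e+00] F [-0.1  1.3 -0.5] M [ 0.01 -0.06  0.06] w 88.2
tool delta mm [ 346.3 -208.1  164.2]invalid input: not JSON, or not a number
```

```bash
python3 -m handwheel '[{"gripper":0,"tx":0.0494,"ty":-0.0293,"tz":0,"rx":0,"ry":0,"rz":0},{"gripper":0,"tx":0.0494,"ty":-0.0293,"tz":0,"rx":0,"ry":0,"rz":0},{"gripper":0,"tx":0.0494,"ty":-0.0293,"tz":0,"rx":0,"ry":0,"rz":0},{"gripper":0,"tx":0.0494,"ty":-0.0293,"tz":0,"rx":0,"ry":0,"rz":0},{"gripper":0,"tx":0.0494,"ty":-0.0293,"tz":0,"rx":0,"ry":0,"rz":0},{"gripper":0,"tx":0.0494,"ty":-0.0293,"tz":0,"rx":0,"ry":0,"rz":0},{"gripper":0,"tx":0.0494,"ty":-0.0293,"tz":0,"rx":0,"ry":0,"rz":-1.5},{"gripper":0,"tx":0,"ty":0,"tz":0,"rx":0,"ry":0,"rz":0}]'
python3 - <<'E'
from st import *
p=viewer.get_image("wrist");save(p,"w1.png");P=cloud(p,o)
for c in [(492,-257),(489,-137)]:
    Q,Rr=rect(P,c,35,88,104);print(Rr,len(Q))
to(492.2,-257.2,240)
E
```

```text
t: 2.28
ee_pos: [494.5, -254.9, 404.8]
orientation: [3.099, 0.515, 0.001]
ft_force: [0.3, 0.3, -0.9]
width: 87.7
t 2.275 pos [ 494.5 -254.9  404.8] yaw 18.85 z [ 8.e-04  0.e+00 -1.e+00] F [ 0.3  0.3 -0.9] M [-0.02 -0.02 -0.  ] w 87.7
((489.4795227050781, -257.568603515625), (34.454261779785156, 21.870906829833984), 19.194568634033203) 1492
((486.3328857421875, -138.0718231201172), (34.307037353515625, 22.383419036865234), 9.607629776000977) 1743
tool delta mm [ -3.    1.4 164.8]
```

View pics/w1.png

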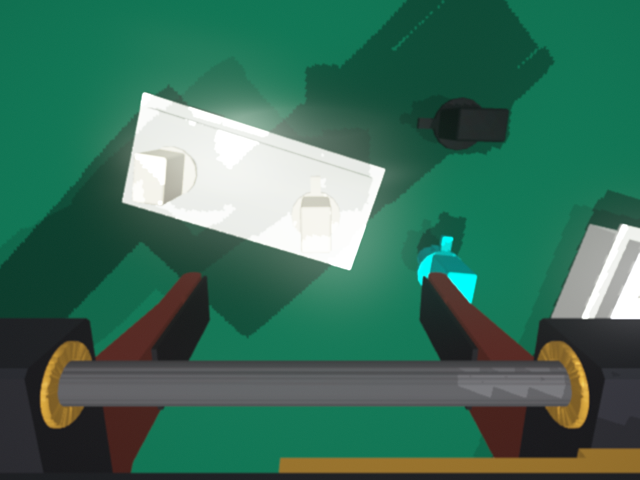

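Wrist view: the keyed spindle, with its lug at (316,185), lies centred between the fingers. Its measured yaw is 19°, which matches the other cameras. Going down on it.

```bash
python3 -m handwheel '[{"gripper":0,"tx":-0.0039,"ty":0.0012,"tz":0.04,"rx":0,"ry":0,"rz":0},{"gripper":0,"tx":0,"ty":0,"tz":0.045,"rx":0,"ry":0,"rz":0},{"gripper":0,"tx":0,"ty":0,"tz":0.045,"rx":0,"ry":0,"rz":0},{"gripper":0,"tx":0,"ty":0,"tz":0.025,"rx":0,"ry":0,"rz":0},{"gripper":0,"tx":0,"ty":0,"tz":0.01,"rx":0,"ry":0,"rz":0},{"gripper":0,"tx":0,"ty":0,"tz":0,"rx":0,"ry":0,"rz":0}]'
python3 - <<'E'
from st import *
p=viewer.get_image("wrist");save(p,"w2.png");P=cloud(p,o)
to(491.2,-257.3,240)
E
```

```text
t: 3.08
ee_pos: [488.6, -260.6, 239.6]
orientation: [-3.1, -0.505, 0.001]
ft_force: [-0.3, 0.3, 0.7]
width: 88.0
t 3.075 pos [ 488.6 -260.6  239.6] yaw 18.49 z [-6.e-04  2.e-04 -1.e+00] F [-0.3  0.3  0.7] M [ 0.03 -0.05 -0.02] w 88.0
tool delta mm [ 3.5 -2.3 -0.4]
```

View pics/w2.png

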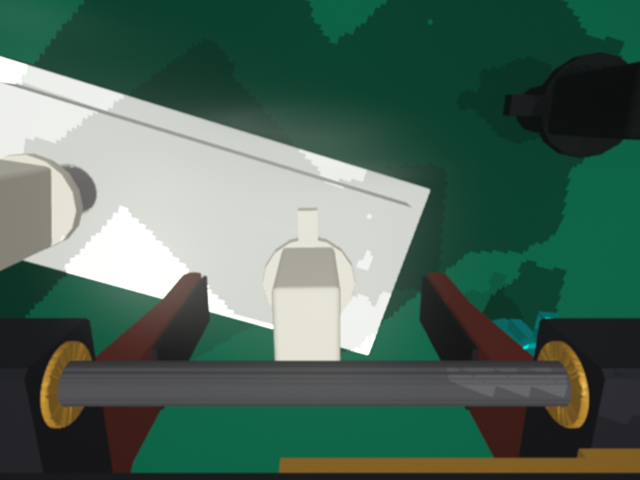

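```bash
python3 -m handwheel '[{"gripper":0,"tx":0.003,"ty":-0.0023,"tz":0,"rx":0,"ry":0,"rz":0},{"gripper":0,"tx":0,"ty":0,"tz":0,"rx":0,"ry":0,"rz":0},{"gripper":1,"tx":0,"ty":0,"tz":0,"rx":0,"ry":0,"rz":0},{"gripper":1,"tx":0,"ty":0,"tz":0,"rx":0,"ry":0,"rz":0},{"gripper":1,"tx":0,"ty":0,"tz":0,"rx":0,"ry":0,"rz":0},{"gripper":1,"tx":0,"ty":0,"tz":0,"rx":0,"ry":0,"rz":0},{"gripper":1,"tx":0,"ty":0,"tz":0,"rx":0,"ry":0,"rz":0}]'
python3 -c "
from st import *
to(491.2,-257.3,240)"
```

```text
t: 4.0
ee_pos: [491.2, -256.7, 239.6]
orientation: [-3.1, -0.507, 0.0]
ft_force: [-0.5, -0.2, 0.1]
width: 40.8
t 4.0 pos [ 491.2 -256.7  239.6] yaw 18.56 z [-1.e-04  0.e+00 -1.e+00] F [-0.5 -0.2  0.1] M [-0.01  0.04  0.06] w 40.8
tool delta mm [-0.2  0.6 -0.4]
```

```bash
python3 -m handwheel '[{"gripper":1,"tx":0,"ty":0,"tz":0,"rx":0,"ry":0,"rz":0},{"gripper":1,"tx":0,"ty":0,"tz":0,"rx":0,"ry":0,"rz":0},{"gripper":1,"tx":0,"ty":0,"tz":0,"rx":0,"ry":0,"rz":0},{"gripper":1,"tx":0,"ty":0,"tz":0,"rx":0,"ry":0,"rz":0}]'
python3 -c "
from st import *
to(491.2,-257.3,240)"
```

```text
t: 4.5
ee_pos: [491.2, -256.7, 239.7]
orientation: [3.1, 0.507, 0.0]
ft_force: [0.1, 0.7, -1.1]
width: 21.7
t 4.5 pos [ 491.2 -256.7  239.7] yaw 18.56 z [ 0. -0. -1.] F [ 0.1  0.7 -1.1] M [ 0.02 -0.02 -0.02] w 21.7
tool delta mm [-0.2  0.6 -0.3]
```

```bash
python3 -m handwheel '[{"gripper":1,"tx":0,"ty":0,"tz":-0.01,"rx":0,"ry":0,"rz":0},{"gripper":1,"tx":0,"ty":0,"tz":-0.03,"rx":0,"ry":0,"rz":0},{"gripper":1,"tx":0,"ty":0,"tz":-0.045,"rx":0,"ry":0,"rz":0},{"gripper":1,"tx":0,"ty":0,"tz":-0.045,"rx":0,"ry":0,"rz":0},{"gripper":1,"tx":0,"ty":0,"tz":-0.01,"rx":0,"ry":0,"rz":0},{"gripper":1,"tx":0,"ty":0,"tz":0,"rx":0,"ry":0,"rz":0}]'
python3 - <<'E'
from st import *
p=viewer.get_image("wrist");save(p,"w3.png")
# camera hover target: cam over pulley at tool yaw -15
y=np.radians(-15)
print("cam centre col dir");to(526-60*np.cos(y),141-60*np.sin(y),400)
to(526,141,380)
E
```

```text
t: 5.25
ee_pos: [491.0, -256.6, 379.8]
orientation: [3.1, 0.507, 0.001]
ft_force: [-0.2, -0.2, -1.5]
width: 21.8
t 5.25 pos [ 491.  -256.6  379.8] yaw 18.56 z [ 5.e-04 -3.e-04 -1.e+00] F [-0.2 -0.2 -1.5] M [-0.04  0.09 -0.  ] w 21.8
cam centre col dir
tool delta mm [ 109.8 -398.9  -20.3]
tool delta mm [ 1.598e+02 -3.657e+02 -3.000e-01]
```

View pics/w3.png

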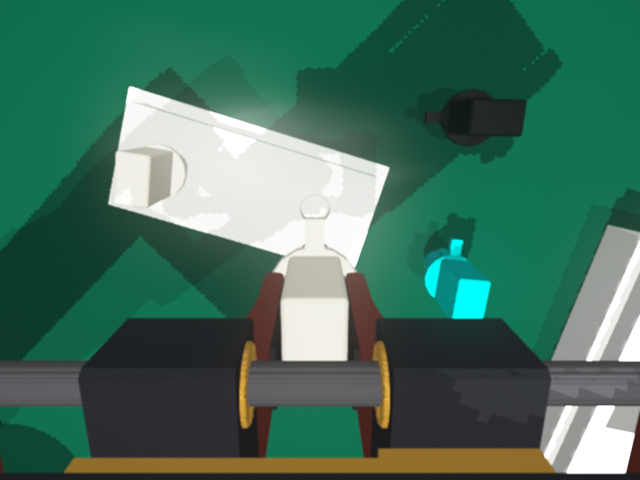

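Lifted: the block sits between the fingers, the empty nest shows at (315,208), and the plain spindle is undisturbed at (148,175). Next, hover so the wrist camera sees the pulley.

```bash
python3 -m handwheel '[{"gripper":1,"tx":0.0137,"ty":-0.0499,"tz":0,"rx":0,"ry":0,"rz":0},{"gripper":1,"tx":0.0137,"ty":-0.0499,"tz":0,"rx":0,"ry":0,"rz":0},{"gripper":1,"tx":0.0137,"ty":-0.0499,"tz":0,"rx":0,"ry":0,"rz":0},{"gripper":1,"tx":0.0137,"ty":-0.0499,"tz":0,"rx":0,"ry":0,"rz":0},{"gripper":1,"tx":0.0137,"ty":-0.0499,"tz":0,"rx":0,"ry":0,"rz":0},{"gripper":1,"tx":0.0137,"ty":-0.0499,"tz":0,"rx":0,"ry":0,"rz":0},{"gripper":1,"tx":0.0137,"ty":-0.0499,"tz":0,"rx":0,"ry":0,"rz":0},{"gripper":1,"tx":0.0137,"ty":-0.0499,"tz":0,"rx":0,"ry":0,"rz":0}]'
python3 -m handwheel '[{"gripper":1,"tx":0,"ty":0,"tz":0,"rx":0,"ry":0,"rz":8.4},{"gripper":1,"tx":0,"ty":0,"tz":0,"rx":0,"ry":0,"rz":8.4},{"gripper":1,"tx":0,"ty":0,"tz":0,"rx":0,"ry":0,"rz":8.4},{"gripper":1,"tx":0,"ty":0,"tz":0,"rx":0,"ry":0,"rz":8.4},{"gripper":1,"tx":0,"ty":0,"tz":0,"rx":0,"ry":0,"rz":0},{"gripper":1,"tx":0,"ty":0,"tz":0,"rx":0,"ry":0,"rz":0}]'
python3 - <<'E'
from st import *
p=viewer.get_image("wrist");save(p,"w4.png");P=cloud(p,o)
np.savez("w4.npz",P=P,im=p["image"])
Q,Rr=rect(P,(526,141),55,62,75);print(len(Q),Rr,cv2.minEnclosingCircle(Q[:,:2].astype(np.float32)))
to(526,141,380)
E
```

```text
t: 6.3
ee_pos: [467.2, 158.2, 377.7]
orientation: [3.1, 0.507, -0.005]
ft_force: [1.5, -0.3, -1.7]
width: 21.6
t: 7.05
ee_pos: [467.8, 156.6, 378.6]
orientation: [3.114, -0.407, -0.003]
ft_force: [0.0, -0.7, -1.8]
width: 22.1
t 7.05 pos [467.8 156.6 378.6] yaw -14.88 z [-2.e-03 -6.e-04 -1.e+00] F [ 0.  -0.7 -1.8] M [ 0.07 -0.01  0.03] w 22.1
8369 ((523.6517333984375, 140.7876434326172), (73.0641860961914, 73.24508666992188), 16.29294776916504) ((523.4896850585938, 140.88490295410156), 36.99911117553711)
tool delta mm [60.3  0.1 -1.5]
```

View pics/w4.png

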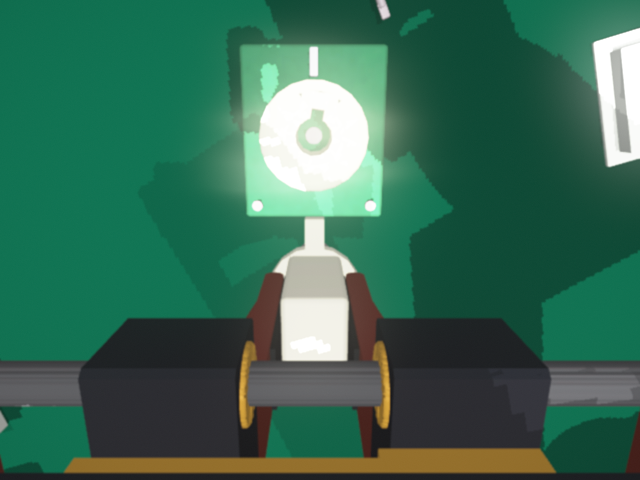

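The view is unobstructed: pulley centre (314,135), keyway notch at (317,113), index bar (314,60). Next I measure the keyway angle on a rectified patch, plus the block's offset in the hand from the fixed cameras.

```bash
python3 - <<'E'
from st import *
p=viewer.get_image("wrist");P=cloud(p,o)
c=np.array([523.5,140.9])
# rectify plane z=68 patch 60mm, 10px/mm; up=tool x(-14.9deg)
f,cx,cy=K(p);T=np.linalg.inv(cam2world(p,o))
N=600;g=np.arange(N);a,b=np.meshgrid(g,g)
yx=np.radians(-15);ex=np.array([np.cos(yx),np.sin(yx)]);ey=np.array([-ex[1],ex[0]])
def rectify(img,p,T,c,z):
    f,cx,cy=K(p)
    W=c+((N/2-b)/10)[...,None]*ex+((N/2-a)/10)[...,None]*ey
    X=np.concatenate([W,np.full((N,N,1),z),np.ones((N,N,1))],-1)@T.T
    u=(X[...,0]/-X[...,2]*f+cx).astype(np.float32);v=(-X[...,1]/-X[...,2]*f+cy).astype(np.float32)
    return cv2.remap(img,u,v,cv2.INTER_CUBIC)
im=rectify(p["image"],p,T,c,68.);cv2.imwrite("pics/rw.png",im[:,:,::-1])
zz=rectify(P[...,2].astype(np.float32),p,T,c,68.);
cv2.imwrite("pics/rz.png",np.clip(zz*3,0,255).astype(np.uint8))
np.save("rz.npy",zz)
r=np.hypot(a-300,b-300)/10;ang=np.degrees(np.arctan2(300-a,300-b)) # + toward +y
hole=(zz<64)
# bore centre: fit
m=hole&(r<20);cs=cv2.findContours(m.astype(np.uint8),cv2.RETR_EXTERNAL,cv2.CHAIN_APPROX_NONE)[0]
k=max(cs,key=cv2.contourArea);print("hole area mm2",cv2.contourArea(k)/100,"box",cv2.boundingRect(k))
for R0 in (14,15,16,17):
    q=hole&(abs(r-R0)<.5);print(R0,ang[q].min() if q.any() else None,ang[q].max() if q.any() else None, ang[q].mean() if q.any() else None)
for n in ["scene","top"]:
    q=viewer.get_image(n);C=cloud(q);save(q,n+"1.png")
    m=(np.hypot(C[...,0]-o["ee_pos"][0],C[...,1]-o["ee_pos"][1])<26)&(C[...,2]>228)&(C[...,2]<242)
    print(n,m.sum(),np.nanmean(C[m],0))
E
```

```text
t 7.1 pos [467.9 156.6 378.9] yaw -14.91 z [-1.5e-03 -5.0e-04 -1.0e+00] F [ 0.   0.4 -2.8] M [ 0.05  0.03 -0.02] w 21.8
hole area mm2 521.94 box (177, 110, 247, 311)
14 -28.44292862436335 10.229008287359525 -9.016578059254014
15 -26.916554616951345 9.462322208025617 -8.489653280786822
16 -25.259390519808907 8.85795876362835 -8.24913060866338
17 -24.24352058724527 7.296946153975157 -8.878991848700569
scene 326 [474.26533866 154.13746473 234.97905542]
top 0 [nan nan nan]<stdin>:16: RuntimeWarning: invalid value encountered in cast
<stdin>:28: RuntimeWarning: Mean of empty slice
```

View pics/rw.png

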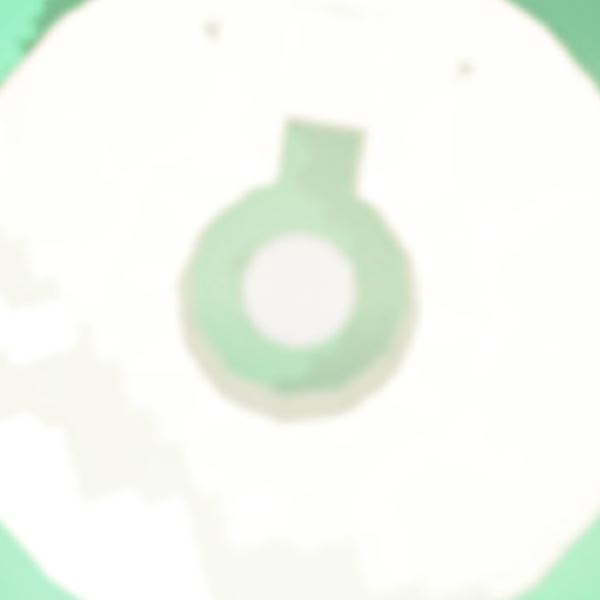

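View pics/scene1.png

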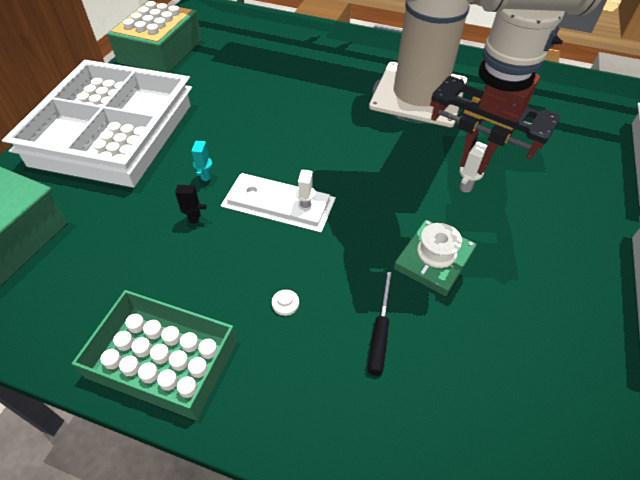

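```bash
python3 - <<'E'
from st import *
p=viewer.get_image("wrist");f,cx,cy=K(p);d=p["range_z"];T=np.array(p["T_tool_cam"])
v,u=np.mgrid[0:480,0:640]
C=np.stack([(u-cx)/f*d,-(v-cy)/f*d,-d,np.ones_like(d)],-1)@T.T
for r in range(208,262,3): print(r,C[r,314,:3].round(1), end=' | ')
print()
m=(C[...,2]>184)&(C[...,2]<194)&(v<300)&(abs(C[...,1])<40)&(C[...,0]>-40);Q=C[m];print(m.sum(),Q.min(0),Q.max(0))
L=Q[Q[:,0]>22];print("lug y",L[:,1].min(),L[:,1].max(),"tip",L[:,0].max(), "z",np.median(L[:,2]))
for x0 in (22,24,26,28):
    s=L[abs(L[:,0]-x0)<1];print(x0,s[:,1].min(),s[:,1].max())
m=(C[...,2]>140)&(C[...,2]<148)&(v<400)&(abs(C[...,1])<12);Q=C[m];print("top",len(Q),Q.min(0),Q.max(0))
E
```

```text
t 7.25 pos [468.  156.6 379.5] yaw -14.98 z [-3.e-04 -1.e-04 -1.e+00] F [ 0.2 -0.2 -1.3] M [ 0.07 -0.06  0.01] w 21.9
208 [  0.5   0.7 354.8] | 211 [ -1.7   0.7 353.6] | 214 [ -4.5   0.7 355.1] | 217 [ 30.2   0.8 192.8] | 220 [ 30.1   0.8 187.7] | 223 [ 28.5   0.8 189. ] | 226 [ 27.    0.8 190. ] | 229 [ 26.    0.8 188.7] | 232 [ 24.8   0.8 188.5] | 235 [ 23.3   0.8 189.3] | 238 [ 22.    0.8 189.4] | 241 [ 20.9   0.8 188.5] | 244 [ 19.6   0.8 188.6] | 247 [ 18.1   0.8 189.4] | 250 [ 16.6   0.8 189.9] | 253 [ 15.5   0.8 189.2] | 256 [ 15.2   0.8 186.2] | 259 [ 15.3   0.8 181.9] | 
1489 [  5.13271257 -17.00427935 184.0063436    1.        ] [ 30.48933636  19.00100606 193.98227366   1.        ]
lug y -2.9524265518803063 4.987248433653872 tip 30.489336364478284 z 189.16399304066204
22 -2.943747125192884 4.97781832501922
24 -2.935580876947395 4.976642757976167
26 -2.9330766155665846 4.987248433653872
28 -2.923609281827032 4.949192089246621
top 4641 [ -7.67641332 -11.98294574 140.048691     1.        ] [ 16.04951666  11.99641887 147.97415844   1.        ]
```

Three independent estimates of the insertion pose agree to about 0.5 mm: TCP (525.5, 141.15), yaw −23.8°.

```bash
python3 -m handwheel '[{"gripper":1,"tx":0.03,"ty":0,"tz":0,"rx":0,"ry":0,"rz":0},{"gripper":1,"tx":0.0295,"ty":0.0001,"tz":0,"rx":0,"ry":0,"rz":0},{"gripper":1,"tx":0,"ty":0,"tz":0,"rx":0,"ry":0,"rz":4.4},{"gripper":1,"tx":0,"ty":0,"tz":0.02,"rx":0,"ry":0,"rz":4.4},{"gripper":1,"tx":0,"ty":0,"tz":0.03,"rx":0,"ry":0,"rz":0},{"gripper":1,"tx":0,"ty":0,"tz":0.01,"rx":0,"ry":0,"rz":0},{"gripper":1,"tx":0,"ty":0,"tz":0,"rx":0,"ry":0,"rz":0},{"gripper":1,"tx":0,"ty":0,"tz":0,"rx":0,"ry":0,"rz":0}]'
python3 - <<'E'
from st import *
to(525.5,141.15,304)
p=viewer.get_image("scene")
cv2.imwrite("pics/s2.png",cv2.resize(p["image"][170:300,380:500,::-1],None,fx=4.5,fy=4.5,interpolation=cv2.INTER_CUBIC))
E
```

```text
t: 8.3
ee_pos: [525.9, 141.3, 320.6]
orientation: [-3.073, 0.648, -0.002]
ft_force: [0.2, 0.6, -1.9]
width: 21.9
t 8.3 pos [525.9 141.3 320.6] yaw -23.83 z [ 1.5e-03  4.0e-04 -1.0e+00] F [ 0.2  0.6 -1.9] M [ 0.06  0.02 -0.03] w 21.9
tool delta mm [-0.4  0.3 16.6]
```

View pics/s2.png

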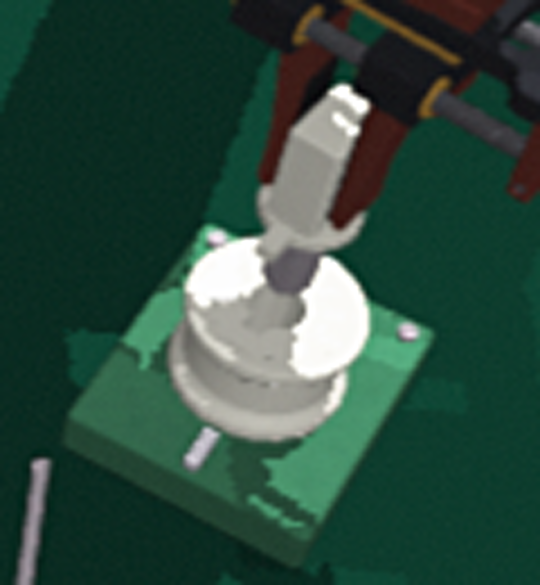

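The shaft foot stands just above the bore. Now down 10 mm into the bore, then checking forces.

```bash
python3 -m handwheel '[{"gripper":1,"tx":-0.0003,"ty":0.0002,"tz":0.008,"rx":0,"ry":0,"rz":0},{"gripper":1,"tx":0,"ty":0,"tz":0.007,"rx":0,"ry":0,"rz":0},{"gripper":1,"tx":0,"ty":0,"tz":0.006,"rx":0,"ry":0,"rz":0},{"gripper":1,"tx":0,"ty":0,"tz":0.005,"rx":0,"ry":0,"rz":0},{"gripper":1,"tx":0,"ty":0,"tz":0,"rx":0,"ry":0,"rz":0}]'
python3 -c "
from st import *
to(525.5,141.15,304)"
```

```text
t: 8.98
ee_pos: [525.0, 141.0, 293.1]
orientation: [3.073, -0.649, -0.002]
ft_force: [0.5, -0.1, -1.3]
width: 21.9
t 8.975 pos [525.  141.  293.1] yaw -23.84 z [-1.1e-03 -3.0e-04 -1.0e+00] F [ 0.5 -0.1 -1.3] M [ 0.03 -0.   -0.01] w 21.9
tool delta mm [  0.4  -0.3 -10.9]
```

No contact forces at about 10 mm in. Now past the key's start.

```bash
python3 -m handwheel '[{"gripper":1,"tx":0,"ty":0,"tz":0.003,"rx":0,"ry":0,"rz":0},{"gripper":1,"tx":0,"ty":0,"tz":0.003,"rx":0,"ry":0,"rz":0},{"gripper":1,"tx":0,"ty":0,"tz":0.003,"rx":0,"ry":0,"rz":0},{"gripper":1,"tx":0,"ty":0,"tz":0.001,"rx":0,"ry":0,"rz":0},{"gripper":1,"tx":0,"ty":0,"tz":0,"rx":0,"ry":0,"rz":0}]'
python3 -c "
from st import *
to(525.5,141.15,304)"
```

```text
t: 9.6
ee_pos: [525.1, 141.1, 283.6]
orientation: [3.074, -0.649, -0.0]
ft_force: [0.0, 0.5, -2.6]
width: 22.1
t 9.6 pos [525.1 141.1 283.6] yaw -23.84 z [-1.e-04 -0.e+00 -1.e+00] F [ 0.   0.5 -2.6] M [ 0.05  0.06 -0.03] w 22.1
tool delta mm [  0.3  -0.2 -20.4]
```

20 mm in and still free, so the key is in the keyway. Now on to the pin.

```bash
python3 -m handwheel '[{"gripper":1,"tx":0,"ty":0,"tz":0.004,"rx":0,"ry":0,"rz":0},{"gripper":1,"tx":0,"ty":0,"tz":0.004,"rx":0,"ry":0,"rz":0},{"gripper":1,"tx":0,"ty":0,"tz":0.004,"rx":0,"ry":0,"rz":0},{"gripper":1,"tx":0,"ty":0,"tz":0.003,"rx":0,"ry":0,"rz":0},{"gripper":1,"tx":0,"ty":0,"tz":0.002,"rx":0,"ry":0,"rz":0},{"gripper":1,"tx":0,"ty":0,"tz":0.001,"rx":0,"ry":0,"rz":0},{"gripper":1,"tx":0,"ty":0,"tz":0,"rx":0,"ry":0,"rz":0}]'
python3 -c "
from st import *
to(525.5,141.15,263.7)"
```

```text
t: 10.48
ee_pos: [525.1, 141.1, 265.8]
orientation: [-3.074, 0.649, -0.0]
ft_force: [-2.0, -0.6, 4.7]
width: 21.8
t 10.475 pos [525.1 141.1 265.8] yaw -23.84 z [ 1.e-04 -0.e+00 -1.e+00] F [-2.  -0.6  4.7] M [-0.02  0.35 -0.01] w 21.8
tool delta mm [ 0.3 -0.2  2.1]
```

```bash
python3 -m handwheel '[{"gripper":1,"tx":0,"ty":0,"tz":0.001,"rx":0,"ry":0,"rz":0},{"gripper":1,"tx":0,"ty":0,"tz":0.001,"rx":0,"ry":0,"rz":0},{"gripper":1,"tx":0,"ty":0,"tz":0,"rx":0,"ry":0,"rz":0}]'
python3 -c "
from st import *
to(525.5,141.15,263.7)"
python3 -m handwheel '[{"gripper":1,"tx":0,"ty":0,"tz":0.001,"rx":0,"ry":0,"rz":0},{"gripper":1,"tx":0,"ty":0,"tz":0,"rx":0,"ry":0,"rz":0}]'
python3 -c "
from st import *"
```

```text
t: 10.85
ee_pos: [525.1, 141.1, 263.9]
orientation: [-3.074, 0.649, -0.0]
ft_force: [-2.0, -0.4, 5.3]
width: 21.8
t 10.85 pos [525.1 141.1 263.9] yaw -23.84 z [ 1.e-04 -0.e+00 -1.e+00] F [-2.  -0.4  5.3] M [-0.08  0.44 -0.03] w 21.8
tool delta mm [ 0.3 -0.2  0.2]
t: 11.1
ee_pos: [525.1, 141.1, 263.6]
orientation: [-3.074, 0.649, -0.0]
ft_force: [-4.5, -1.5, 13.0]
width: 21.7
t 11.1 pos [525.1 141.1 263.6] yaw -23.84 z [ 2.e-04  0.e+00 -1.e+00] F [-4.5 -1.5 13. ] M [-0.29  0.92 -0.01] w 21.7
```

```bash
python3 -m handwheel '[{"gripper":1,"tx":0,"ty":0,"tz":0.0003,"rx":0,"ry":0,"rz":0},{"gripper":1,"tx":0,"ty":0,"tz":0,"rx":0,"ry":0,"rz":0},{"gripper":1,"tx":0,"ty":0,"tz":0,"rx":0,"ry":0,"rz":0},{"gripper":1,"tx":0,"ty":0,"tz":0,"rx":0,"ry":0,"rz":0}]'
python3 - <<'E'
from st import *
p=viewer.get_image("scene");save(p,"scene3.png");C=cloud(p)
cv2.imwrite("pics/s3.png",cv2.resize(p["image"][170:300,380:500,::-1],None,fx=4.5,fy=4.5,interpolation=cv2.INTER_CUBIC))
Q,R2=rect(C,(489,-137),35,88,104);print("plain",R2)
p=viewer.get_image("wrist");save(p,"w5.png");f,cx,cy=K(p);d=p["range_z"];T=np.array(p["T_tool_cam"])
v,u=np.mgrid[0:480,0:640]
C=np.stack([(u-cx)/f*d,-(v-cy)/f*d,-d,np.ones_like(d)],-1)@T.T
L=C[(C[...,0]>20)&(C[...,0]<30)&(abs(C[...,1]-1)<3)];print("lug tool z",np.median(L[:,2]))
L=C[(C[...,0]>20)&(C[...,0]<30)&(abs(C[...,1]-1)>8)&(abs(C[...,1]-1)<20)];print("pulley tool z",np.median(L[:,2]))
E
```

```text
t: 11.6
ee_pos: [525.2, 141.0, 263.6]
orientation: [-3.074, 0.649, -0.0]
ft_force: [-5.0, -0.9, 16.8]
width: 21.7
t 11.6 pos [525.2 141.  263.6] yaw -23.84 z [ 3.e-04  0.e+00 -1.e+00] F [-5.  -0.9 16.8] M [-0.27  1.02 -0.03] w 21.7
plain ((488.9139709472656, -137.49095153808594), (36.35747146606445, 22.239944458007812), 9.669609069824219)
lug tool z 84.47260214260287
pulley tool z 78.01966682525016
```

View pics/s3.png

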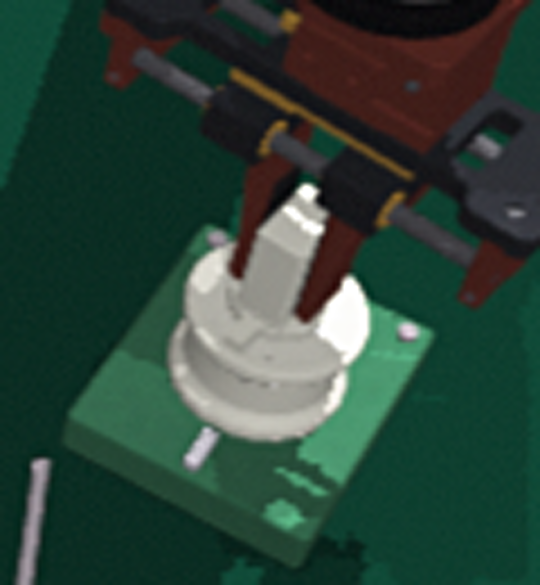

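View pics/w5.png

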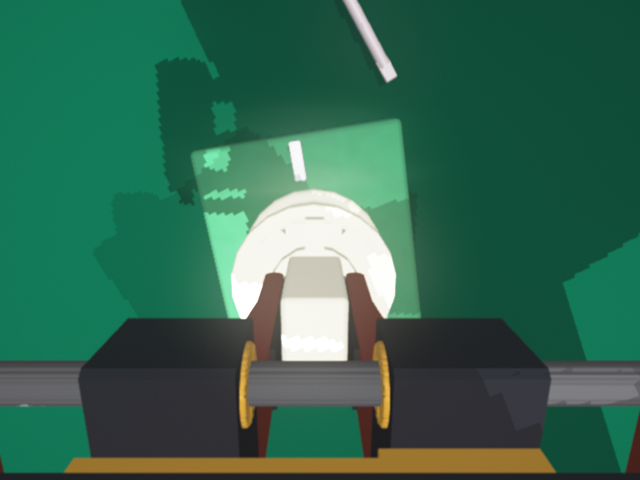

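```bash
python3 - <<'E'
from st import *
p=viewer.get_image("wrist");C=cloud(p,o);v,u=np.mgrid[0:480,0:640]
for n,m in [("lug",(abs(u-314)<8)&(v>222)&(v<245)),("pulley",(abs(abs(u-314)-45)<8)&(v>225)&(v<245)),("block top",(abs(u-314)<20)&(v>305)&(v<350))]:
    print(n,np.nanmedian(C[m][:,2]).round(1))
E
```

```text
t 11.7 pos [525.2 141.  263.6] yaw -23.83 z [ 3.e-04  0.e+00 -1.e+00] F [-4.4 -1.  16.4] M [-0.28  0.96 -0.05] w 21.9
lug 74.4
pulley 68.5
block top 120.4
```

```bash
python3 -c "
from h import *
print(ctrl.close_job())"
```

```text
the job is handed in; nothing more can be done
None
```

The keyed spindle is fully home in the pulley, and I handed the job in with the gripper still holding and pushing it down. No verdict was reported. The robot's clock read 11.7 s of the 51 s allowed just before hand-in.

I took the keyed spindle from its nest, read the keyway angle (−23.8°) with the wrist camera, and lined up over the bore. The shaft went in with no resistance past the key, and I pressed it down against the pin.

**Last checks:**
- **Seating:** the top of the lug is 5.9 mm above the pulley face, against a 6 mm thick collar. The block top is at 120.4 mm, where 120 mm is fully home. The tool position also works out to about 40 mm in. The pin's travel was not read directly; I infer it from these heights and from the force.
- **Force:** the upward push rose with the spring, then jumped to about 16.5 N when the collar touched down. A small sideways force of about 5 N remains.
- **Grip:** the fingers are 21.9 mm apart on the 22 mm block, and the tool is upright.
- **Other parts:** the plain spindle measures where it was at the start, within about 0.5 mm. I did not re-measure the cap and screwdriver, but nothing was moved near them.

**Disagreement:** the wrist camera read positions about 2.5 mm lower in x than the two fixed cameras. The distance from spindle to pulley agreed to about 0.5 mm across all three, so I used that.

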